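Wedge the rocking induction plate

TASK

The portable induction plate rocks because the foot at its front left corner (nearest the robot, on the robot's left) is worn down and hangs clear of the worktop. Slide the small beech wedge, thin end first and flat on the worktop, into the narrow opening under that corner until it is snug under the worn foot, so that all four corners carry the plate. Feel for the foot: push gently, do not jack that corner up so that the neighbouring feet lift, the plate must stay just where it stands, leave the flask, pepper jar, garlic and teaspoon alone, and let go of the wedge.

Things in the scene. Friction and masses are not known exactly. Their poses are not given: they have to be found in the camera images.
- induction_plate: Portable induction plate, white case, black glass top, 240 (x) x 300 (y) x 62 mm high, about 2.4 kg, loose on the worktop. Origin under its centre at worktop height; x to its rear (away from the robot), y to its left, z up. Underside of the case 14 mm above the worktop, skirt round the edge down to 5 mm. Its feet stand 90 mm before and behind, 115 mm left and right of the centre.
- mouth (a point): Middle of the opening in the front skirt at the worn foot, at worktop height, in the plane of the front face; axes as the plate's (x straight in). Opening and tunnel behind it: 42 mm wide, 14 mm high, 57 mm long, walls both sides. The worn foot (round end, 22 mm across) hangs on the centre line, its centre 29 mm in. The like opening at the front right leads to a sound foot and is not meant.
- wedge_mid (a point): Centre of the beech wedge (half-way along, 6 mm above its underside). 120 mm long, 30 mm wide, 0.05 kg, flat underside; x points along it to the thin end, z up. The top rises straight from 3 mm at the thin end to 12 mm at 45 mm behind this point; the last 15 mm (butt) are 12 mm thick and end in an upright face 60 mm behind this point. Starts flat, right of the plate's front, thin end to the rear.
- wedge: The same wedge; origin in the middle of its underside. Its fit: the worn foot's end is 4 to 8 mm above the worktop, unseen and different every time, and does not give. Before that the wedge slides freely (under 1 N); once it bears, the push climbs steeply, several N within a mm or two, with no click or stop.
- wedge_tip (a point): Middle of the wedge's thin end, at its underside; x points out of the thin end.
- front_right_foot: The plate's front right foot, flat rubber, 22 mm across; origin at its underside. It and the rear left foot must go on bearing on the worktop: a lift of about 7 to 9 N under the worn foot takes all load off them. While the wedge is pushed level, the push is very roughly 1.3 N per N of that lift.
- rear_left_foot: The plate's rear left foot, the same; origin at its underside. If the wedge is driven too far, the plate stands on the worn and the rear right foot and rocks over that diagonal, one of these two feet in the air.
- flask: White vacuum flask, 67 mm across, 184 mm tall, right of the plate; bystander. Origin: centre of its underside.
- pepper: Pepper jar, 45 mm across, 100 mm tall, left of the plate; bystander. Origin: centre of its underside.
- garlic_bulb: Garlic bulb, 60 mm across, 58 mm tall, left in front; bystander. Origin: centre of its underside.
- teaspoon: Teaspoon, 130 mm long, 11 mm high, lying flat in front of the plate; bystander. Origin: centre of its underside, x along it.

How it is judged:
By the outcome, as a careful person would: the job done as asked, in the order asked, and still so for the second after the job is handed in, with the robot touching nothing.
It also fails if it takes over 53 s, if anything falls off the work surface, if the arm or the gripper's body presses on something with over 40 N, if the wrist force passes 120 N, or if a joint passes its speed limit or range.

ROBOT

A 7-joint arm with a two-finger parallel gripper is mounted at the origin on a cart in front of the work surface, level with it; the furniture and walls round the work are solid. World frame = base frame: x ahead of the robot, y to its left, z up, the work surface at z = 0. Lengths are in m, angles in rad, forces in N, time in s.
With the tool pointing down it reaches from about 0.35 to 0.9 m from the base axis. Payload 8.1 kg.
Tool frame: the origin (TCP) lies midway between the tips of the shut fingers; the grasp point (between the pads) lies arm.tcp_to_grasp behind it (arm.tcp_to_grasp is the distance from the TCP to the grasp point, in m); z points along the fingers, y is the line along which they close (so a half turn about z gives the same grasp; the last joint's range is limited). The gripper opens to 92 mm and grips with 3 to 60 N. Pads are 19 mm wide; open, the fingers measure 130 mm over their backs; the gripper's body (75 mm by 190 mm) begins 47 mm behind the grasp point.
Start: joints at [-1.421, 0.434, 0.025, 1.573, -0.012, 1.134, -0.075], TCP at [0.156, 0.605, 0.227] pointing down, gripper open.
Joint ranges: [-2.62, 2.62], [-0.44, 2.09], [-1.27, 1.32], [0.08, 2.57], [-1.32, 4.46], [0.12, 2], [-2.74, 2.74]. Speed limits (rad/s): [2.22, 2.22, 3.01, 3.01, 3.14, 3.14, 3.14].

INTERFACE

Orientations are given as a rotation vector (axis times angle).
In Python, from cell import observe, get_image, arm gives the robot as it stands. The module is installed in compiled form; this text tells all that it offers.
- The arm moves only by the tool drive_tool, never from a script. Its argument "steps" is a list of rows, each a list of 5 numbers: the closure, from 0 (fully open) to 1 (shut), then the shift along the world's x, y, z in mm, then the turn about the world's z in rad. In form: [[hand, x, y, z, roll], ...]. A call has 1 to 20 rows; each row shifts and turns the commanded pose from where the row before left it; what a row does not reach is not made up. A row lasts 1/12 s, in which the tool goes at most 41.7 mm and 7.16 degrees, less where a joint would pass 70% of its speed; a pose out of reach is approached as far as the arm can. A call with a gripper value outside its range is refused whole. The fingers move at their own pace and stop on an object; "grip_force" is the grip in N (left out, the last holds). Time passes only in rows, so rows that do not move let the fingers close. It gives the time, the measured TCP pose, the force, the opening and the grip force at its end, in the units of the state.
- observe(): the state, without advancing time (a new reading comes with each control period).
- get_image(name): name is "side" or "top"; returns a dict with "image" (400x640x3 uint8, red, green, blue), "vfov" (degrees; the focal length in pixels is half the picture's height over the tangent of half this angle, whatever the lens; pixels are square), "cx", "cy" (the principal point, pixels), "k1" (the pictures are not rectified: a ray, as slopes to the right and down, at radius r is drawn at 1 + k1 r^2 times it, then the intrinsics apply), "xyz" and "attitude" of the camera in the world. Camera axes: x right, y down, z forward; pixel columns grow to the right and rows downward; lengths in m; the calibration is good to about 2 mm. A picture is of the moment at which its call begins. There is no depth.
- arm.sign_off(): hands the job in; it is judged then, once.
The state is a dict: "clock": time; "joints": joint angles; "dq": joint speeds; "joint_efforts": joint torques, N m; "position": TCP position; "ee_rot": TCP orientation; "force": force on the tool from outside, world axes, zero at the start; "ft_torque": the same for the moment, N m; "width": opening from 0.0 (shut) to 1.0 (fully open); "gripper_force": force on a finger pad.
Only numpy, scipy, OpenCV 4.12 (cv2) and the standard library are available. Lean on these libraries where they do the work, as an engineer would, in place of code of your own. Each camera call takes 0.05 s, during which the arm holds its last target. There are 200 camera calls.

## Working session

There is one attempt and no reset: what is moved stays moved. The work goes in short steps, Python scripts to look and compute and a tool call to move; the robot and the scene stay as the last step left them, time stands still between calls to the robot, and variables do not carry over. Pictures are saved under pics/ and viewed, at most 10 in all, crops included, and the job is handed in when it is done.

Besides the shell and the picture viewer there is one more tool, called after "Emit:" by a JSON object that holds its "op" and its "data". drive_tool: Moves the arm, as the interface text tells. Its arguments: {"type":"object","properties":{"steps":{"type":"array"},"grip_force":{"type":"number"}},"required":["steps"]}

```bash
mkdir -p pics
cat > h.py <<'E'
import numpy as np, cv2
from cell import observe, get_image, arm
from scipy.spatial.transform import Rotation as R
def save(n,f):
    d=get_image(n); cv2.imwrite(f,d["image"][:,:,::-1]); np.save(f+'.npy',d,allow_pickle=True); return d
def rot(d):
    a=np.array(d["attitude"],float)
    return a if a.shape==(3,3) else R.from_rotvec(a).as_matrix() if a.size==3 else R.from_quat(a).as_matrix()
def ray(d,u,v):
    f=200/np.tan(np.radians(d["vfov"])/2)
    x,y=(u-d["cx"])/f,(v-d["cy"])/f
    K=np.eye(3);p=cv2.undistortPoints(np.array([[[x,y]]],float),K,np.array([d["k1"],0,0,0,0.]))[0,0]
    return np.array(d["xyz"],float),rot(d)@np.array([p[0],p[1],1])
def onz(d,u,v,z):
    o,r=ray(d,u,v); return o+r*(z-o[2])/r[2]
E
python3 - <<'E'
from h import *
for n in("top","side"):
    d=save(n,f"pics/{n}0.png"); print(n,{k:d[k] for k in d if k!="image"})
s=observe();print(s,arm.tcp_to_grasp)
E
```

```text
top {'vfov': 54.79956475376841, 'cx': 318.1054700941583, 'cy': 199.22180048317534, 'k1': -0.08059548661232649, 'xyz': array([ 0.43083524, -0.01489568,  0.9434693 ]), 'attitude': array([-2.08681264,  2.12250048, -0.18131425])}
side {'vfov': 50.65394814740387, 'cx': 320.690348511258, 'cy': 194.62035668695216, 'k1': -0.01024446434566465, 'xyz': array([0.4216058 , 0.88724156, 0.45744933]), 'attitude': array([-0.25761225,  2.54078889, -1.60525446])}
{'clock': 0.1, 'joints': array([-1.42061373,  0.43515116,  0.02497417,  1.57397738, -0.01160822,
        1.13397337, -0.07508218]), 'dq': array([ 0.00037928, -0.00213464,  0.00035057, -0.00110142, -0.00063874,
        0.00047196,  0.00043868]), 'joint_efforts': array([ 4.82294578e-03, -6.69118738e+01,  9.89024788e-01, -3.15146792e+01,
       -6.03809464e-02,  3.71924567e-02,  1.26026890e-05]), 'position': array([0.15625031, 0.60470449, 0.22603588]), 'ee_rot': array([-3.96092820e-01, -3.11646713e+00,  2.14108103e-03]), 'force': array([-0.39183744,  0.02002072, -0.39679703]), 'ft_torque': array([-0.00422325, -0.0459915 , -0.0328227 ]), 'gripper_force': 0.0, 'width': 0.9979844415217928} 0.0188
```

View pics/top0.png

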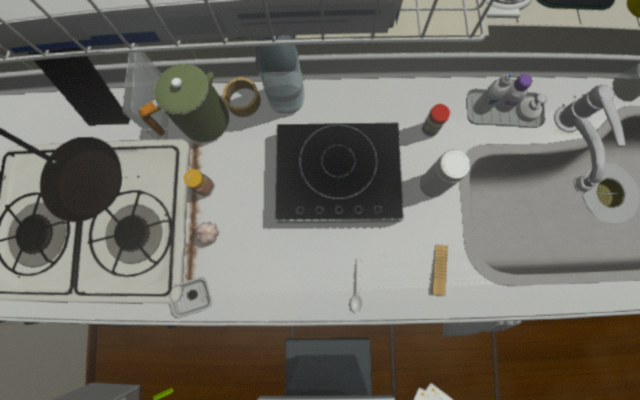

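View pics/side0.png

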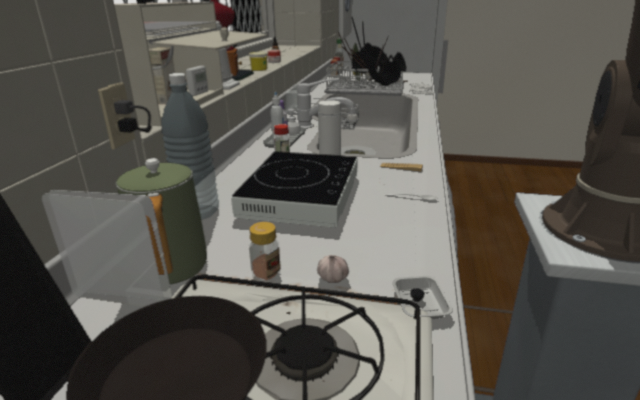

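The top view shows the plate's black glass at about (277–402, 123–219), the wedge at (440, 270), the teaspoon at (357, 285), the flask at (450, 170), and the garlic at (205, 233). The plate's front left corner is near pixel (276, 219). The side view shows the clear lane in front of the plate.

Run:
```python
from h import *
d=np.load("pics/top0.png.npy",allow_pickle=True).item(); im=d["image"]; hsv=cv2.cvtColor(im,cv2.COLOR_RGB2HSV)
def big(m,x0,x1,y0,y1):
    k=np.zeros_like(m);k[y0:y1,x0:x1]=m[y0:y1,x0:x1]
    c,_=cv2.findContours(k,cv2.RETR_EXTERNAL,cv2.CHAIN_APPROX_NONE);return max(c,key=cv2.contourArea)
g=big((im.max(2)<70).astype(np.uint8),262,415,112,230)
w=big(((hsv[...,1]>80)).astype(np.uint8),425,460,235,305)
def rect(c,z,name):
    P=np.array([onz(d,*p[0],z)[:2] for p in c])*1000
    r=cv2.minAreaRect(P.astype(np.float32)); print(name,r,"\n",cv2.boxPoints(r).round(1).tolist())
rect(g,.062,"glass"); rect(w,.008,"wedge")
for nm,u,v in(("spoon tip",358,260),("spoon bowl",355,303),("garlic",205,233)): print(nm,onz(d,u,v,.005).round(3))
c=im[200:330,180:480]; cv2.imwrite("pics/c1.png",cv2.resize(c[:,:,::-1],None,fx=2.6,fy=2.6,interpolation=cv2.INTER_CUBIC))
```

```text
glass ((678.4291381835938, -40.27326965332031), (294.2259216308594, 232.5106658935547), 89.44417572021484) 
 [[560.7999877929688, -186.3000030517578], [793.2999877929688, -188.5], [796.0999755859375, 105.69999694824219], [563.5999755859375, 108.0]]
wedge ((442.3055725097656, -279.2696228027344), (29.47536277770996, 116.57545471191406), 81.99794006347656) 
 [[382.5, -285.70001220703125], [498.0, -302.0], [502.1000061035156, -272.79998779296875], [386.6000061035156, -256.6000061035156]]
spoon tip [ 0.469 -0.085  0.005]
spoon bowl [ 0.368 -0.074  0.005]
garlic [0.54  0.291 0.005]
```

View pics/c1.png

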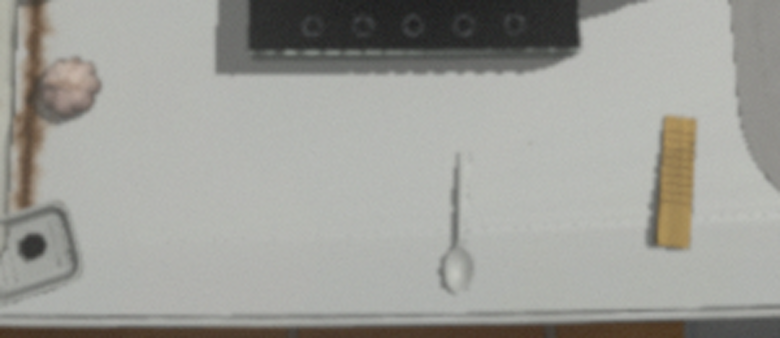

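Emit:
{"op": "drive_tool", "data": {"steps": [[0,30,-30,0,0.05],[0,30,-30,0,0.06],[0,30,-30,0,0],[0,30,-30,0,0],[0,30,-30,0,0],[0,30,-30,0,0],[0,30,-30,0,0],[0,30,-30,0,0],[0,30,-30,0,0],[0,30,-30,0,0],[0,0,-30,0,0],[0,0,-30,0,0],[0,0,-30,0,0],[0,0,-30,0,0],[0,0,-30,0,0],[0,0,-30,0,0],[0,0,-30,0,0],[0,0,-30,0,0],[0,0,-30,0,0],[0,0,-30,0,0]], "grip_force": 20}}

```text
clock: 1.77
position: [0.4505, 0.0091, 0.2266]
ee_rot: [-0.224, -3.133, -0.0]
force: [0.1, -0.4, -0.5]
width: 1.002
gripper_force: 0.0
```

Emit:
{"op": "drive_tool", "data": {"steps": [[0,-6,-28,-10,0],[0,-6,-28,-10,0],[0,-6,-28,-10,0],[0,-6,-28,-10,0],[0,-6,-28,-10,0],[0,-6,-28,-10,0],[0,-6,-28,-10,0],[0,-6,-28,-10,0],[0,-6,-28,-20,0],[0,-5,-26,-20,0],[0,0,0,-20,0],[0,0,0,0,0],[0,0,0,0,0]]}}

```text
clock: 2.85
position: [0.391, -0.2669, 0.0861]
ee_rot: [-0.225, -3.131, -0.002]
force: [0.0, 1.4, 0.4]
width: 1.001
gripper_force: 0.0
```

Run:
```python
from h import *
d=save("top","pics/top1.png")
s=observe();print(s["position"],s["ee_rot"],s["force"])
cv2.imwrite("pics/c2.png",cv2.resize(d["image"][200:330,380:520,::-1],None,fx=4,fy=4))
```

```text
[ 0.39198239 -0.26681641  0.08698733] [-2.23356922e-01 -3.13276703e+00 -1.12731091e-03] [-0.58038569 -0.06256807 -0.3434146 ]
```

View pics/c2.png

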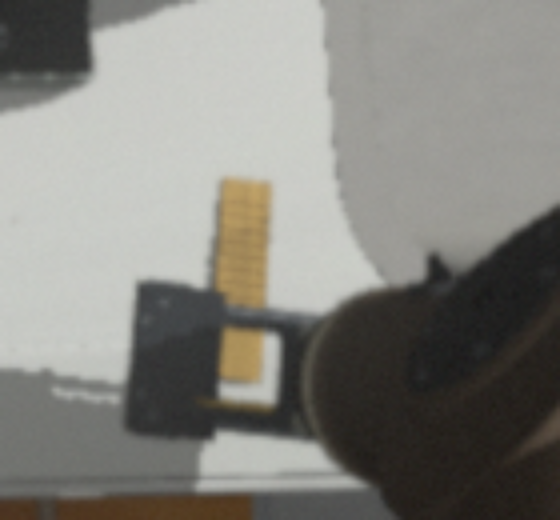

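The open fingers straddle the butt of the wedge (crop (240, 350)), and the wedge lies where it was measured.

Emit:
{"op": "drive_tool", "data": {"steps": [[0,6,-6,-15,0],[0,0,0,-20,0],[0,0,0,-20,0],[0,0,0,-15,0],[0,0,0,-8,0],[0,0,0,-4,0],[0,0,0,0,0],[0,0,0,0,0],[0,0,0,0,0]]}}

```text
clock: 3.65
position: [0.3987, -0.2737, 0.0057]
ee_rot: [0.224, 3.132, -0.001]
force: [0.5, 0.2, 0.9]
width: 1.0
gripper_force: 0.0
```

Emit:
{"op": "drive_tool", "data": {"steps": [[0,0,0,-2.5,0],[0.5,0,0,0,0],[0.8,0,0,0,0],[0.8,0,0,0,0],[0.8,0,0,0,0],[0.8,0,0,0,0],[0.8,0,0,0,0],[0.8,0,0,0,0],[0.8,0,0,0,0],[0.8,0,0,0,0]]}}

```text
clock: 4.48
position: [0.398, -0.2735, 0.0022]
ee_rot: [-0.224, -3.134, -0.0]
force: [-0.7, -0.3, -0.7]
width: 0.396
gripper_force: 0.0
```

Emit:
{"op": "drive_tool", "data": {"steps": [[1,0,0,0,0],[1,0,0,0,0],[1,0,0,0,0],[1,0,0,0,0],[1,0,0,0,0],[1,0,0,0,0]]}}

```text
clock: 4.98
position: [0.398, -0.2735, 0.0022]
ee_rot: [0.224, 3.134, 0.0]
force: [0.2, 0.1, -0.0]
width: 0.324
gripper_force: 20.0
```

Emit:
{"op": "drive_tool", "data": {"steps": [[1,0,0,10,0],[1,0,0,20,0],[1,0,0,20,0],[1,2,15,0,0.02],[1,2,25,0,0.03],[1,2,30,0,0.03],[1,2,30,0,0.03],[1,2,30,0,0.02],[1,2,30,0,0],[1,2,30,0,0],[1,2,30,0,0],[1,2,30,0,0],[1,2,30,0,0],[1,2,30,0,0],[1,2,25,0,0],[1,2,15,0,0],[1,0,0,0,0],[1,0,0,0,0],[1,0,0,0,0]]}}

```text
clock: 6.57
position: [0.4238, 0.0756, 0.0525]
ee_rot: [-0.021, -3.142, 0.001]
force: [-0.6, 0.0, -0.8]
width: 0.322
gripper_force: 20.0
```

```bash
cat > m.py <<'E'
from h import *
import sys
n=sys.argv[1]
d=save("top",f"pics/{n}.png"); s=observe();print(s["position"],s["ee_rot"],s["force"],s["width"])
zb=s["position"][2]-.002
hsv=cv2.cvtColor(d["image"],cv2.COLOR_RGB2HSV);m=((hsv[...,1]>80)&(hsv[...,2]>60)).astype(np.uint8)
k=np.zeros_like(m);k[205:315,240:320]=m[205:315,240:320]
c=max(cv2.findContours(k,cv2.RETR_EXTERNAL,cv2.CHAIN_APPROX_NONE)[0],key=cv2.contourArea)
P=np.array([onz(d,*p[0],zb+.006)[:2] for p in c])*1000
r=cv2.minAreaRect(P.astype(np.float32));print(r,cv2.boxPoints(r).round(1).tolist())
cv2.imwrite(f"pics/{n}c.png",cv2.resize(d["image"][190:320,220:360,::-1],None,fx=4,fy=4))
E
python3 m.py t2
```

```text
[0.42378467 0.07530812 0.05248383] [-2.26561128e-02 -3.14142388e+00  4.87609392e-04] [-0.71412668  0.29830603 -0.2221336 ] 0.323396202430913
((516.3005981445312, 72.91857147216797), (25.705013275146484, 20.776445388793945), 89.13373565673828) [[505.70001220703125, 60.20000076293945], [526.5, 59.900001525878906], [526.9000244140625, 85.5999984741211], [506.1000061035156, 85.9000015258789]]
```

View pics/t2c.png

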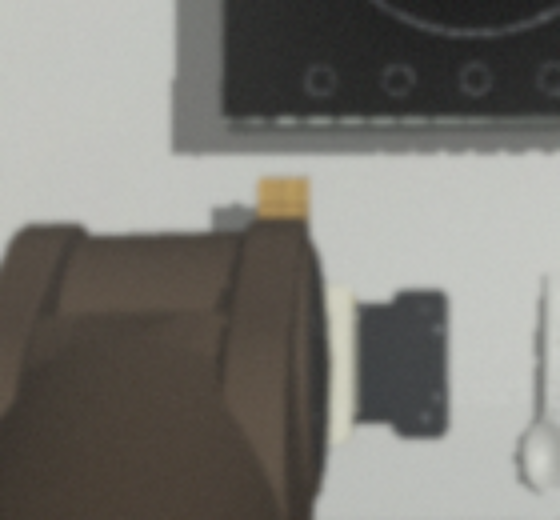

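The wedge's thin end is at crop (283, 178), about 30 mm before the front face and 2–3 mm right of the mouth line. I shift left a little and lower.

Emit:
{"op": "drive_tool", "data": {"steps": [[1,0,2,-15,0],[1,0,0,-20,0],[1,0,0,-10,0],[1,0,0,-4,0],[1,0,0,0,0],[1,0,0,0,0],[1,0,0,0,0]]}}

```text
clock: 7.2
position: [0.4244, 0.0781, 0.0038]
ee_rot: [0.022, 3.141, 0.0]
force: [0.1, 0.5, -0.1]
width: 0.325
gripper_force: 20.0
```

```bash
python3 m.py t3
python3 - <<'E'
from h import *
d=save("side","pics/s3.png");cv2.imwrite("pics/s3c.png",cv2.resize(d["image"][130:260,220:460,::-1],None,fx=3.3,fy=3.3))
E
```

```text
[0.42444151 0.07832179 0.00385633] [2.10485381e-02 3.14050540e+00 5.20183091e-04] [-0.45191465 -0.44743453 -0.58716936] 0.32439574328796666
((512.6016235351562, 77.67454528808594), (26.740262985229492, 29.15586280822754), 89.7739486694336) [[498.0, 64.4000015258789], [527.0999755859375, 64.19999694824219], [527.2000122070312, 91.0], [498.1000061035156, 91.0999984741211]]
```

View pics/s3c.png

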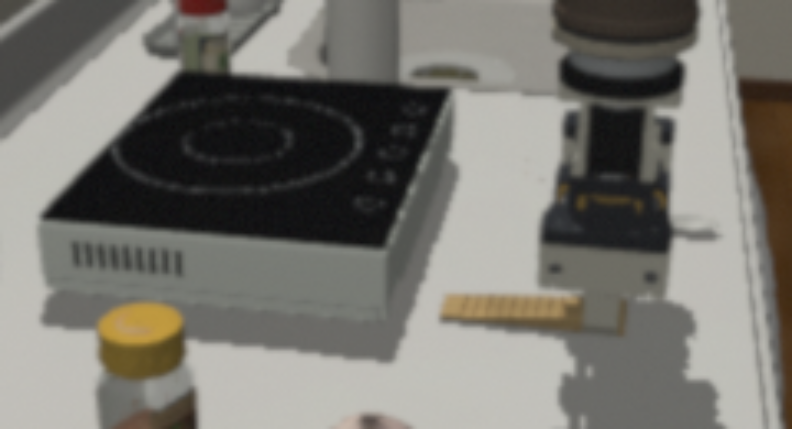

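The side view shows the wedge level just above the worktop, its thin end pointing at the front left opening and the butt in the fingers. Setting it down and going in.

Emit:
{"op": "drive_tool", "data": {"steps": [[1,0,-1,-1.6,0],[1,0,0,0,0],[1,8,0,0,0],[1,8,0,0,0],[1,8,0,0,0],[1,8,0,0,0],[1,8,0,0,0],[1,5,0,0,0],[1,0,0,0,0],[1,0,0,0,0],[1,0,0,0,0]]}}

```text
clock: 8.22
position: [0.4697, 0.0776, 0.0019]
ee_rot: [0.02, 3.14, 0.0]
force: [2.1, -0.2, 3.4]
width: 0.318
gripper_force: 20.0
```

```bash
python3 m.py t4
```

```text
[0.46961779 0.07759595 0.00195878] [2.02177041e-02 3.13995161e+00 4.07568574e-04] [2.61963253 0.26001735 4.40971952] 0.317800592369419Traceback (most recent call last):
  File "m.py", line 8, in <module>
    c=max(cv2.findContours(k,cv2.RETR_EXTERNAL,cv2.CHAIN_APPROX_NONE)[0],key=cv2.contourArea)
ValueError: max() iterable argument is empty
```

Emit:
{"op": "drive_tool", "data": {"steps": [[0.5,0,0,0.5,0],[0.4,0,0,0,0],[0.4,0,0,0,0],[0.4,0,0,0,0],[0.4,0,0,0,0],[0.4,0,0,10,0],[0.4,0,0,15,0],[1,-20,0,0,0],[1,-18,0,0,0],[1,0,0,0,0],[1,0,0,0,0],[1,0,0,0,0],[1,0,0,0,0],[1,0,0,0,0],[1,0,0,0,0],[1,0,0,0,0],[1,0,0,0,0]]}}

```text
clock: 9.68
position: [0.4311, 0.0775, 0.0271]
ee_rot: [-0.02, -3.141, 0.0]
force: [0.1, 0.4, -0.5]
width: 0.006
gripper_force: 0.0
```

Emit:
{"op": "drive_tool", "data": {"steps": [[1,0,-1,-10,0],[1,0,0,-8,0],[1,0,0,-5,0],[1,0,0,0,0],[1,0,0,0,0],[1,0,0,0,0]]}}

```text
clock: 10.18
position: [0.431, 0.0765, 0.0042]
ee_rot: [-0.02, -3.141, 0.0]
force: [0.5, 0.7, 0.6]
width: -0.001
gripper_force: 0.0
```

Run:
```python
from h import *
s=observe();print(s["position"],s["ee_rot"],s["force"],s["width"])
d=save("side","pics/s5.png");cv2.imwrite("pics/s5c.png",cv2.resize(d["image"][150:260,300:460,::-1],None,fx=4.5,fy=4.5))
```

```text
[0.43099536 0.07647524 0.00419535] [-2.03208693e-02 -3.14136740e+00  4.10919298e-05] [0.52024765 0.71966837 0.61760766] -0.0006460157339155378
```

View pics/s5c.png

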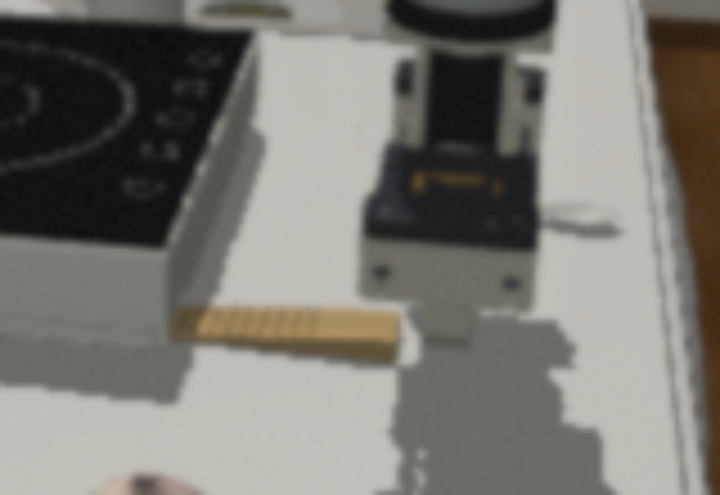

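The side view shows the wedge lying flat with its thin end in the opening, and the shut fingers right behind the butt. Now I'll push gently.

Emit:
{"op": "drive_tool", "data": {"steps": [[1,5,0,0,0],[1,5,0,0,0],[1,4,0,0,0],[1,3,0,0,0],[1,3,0,0,0],[1,3,0,0,0],[1,2,0,0,0],[1,1,0,0,0],[1,0,0,0,0],[1,0,0,0,0],[1,0,0,0,0]]}}

```text
clock: 11.15
position: [0.4568, 0.0765, 0.0041]
ee_rot: [-0.02, -3.141, -0.0]
force: [-0.2, 0.1, 0.5]
width: 0.006
gripper_force: 0.0
```

Emit:
{"op": "drive_tool", "data": {"steps": [[1,1,0,0,0],[1,1,0,0,0],[1,1,0,0,0],[1,0,0,0,0],[1,0,0,0,0]]}}

```text
clock: 11.57
position: [0.4601, 0.0765, 0.0041]
ee_rot: [0.02, 3.141, -0.0]
force: [-0.3, -0.3, -0.3]
width: 0.006
gripper_force: 0.0
```

Emit:
{"op": "drive_tool", "data": {"steps": [[1,0.7,0,0,0],[1,0.7,0,0,0],[1,0.6,0,0,0],[1,0,0,0,0],[1,0,0,0,0]]}}

```text
clock: 11.98
position: [0.4621, 0.0765, 0.0041]
ee_rot: [0.02, 3.141, 0.0]
force: [0.2, -0.2, 0.1]
width: 0.006
gripper_force: 0.0
```

Emit:
{"op": "drive_tool", "data": {"steps": [[1,0.7,0,0,0],[1,0.7,0,0,0],[1,0.6,0,0,0],[1,0,0,0,0],[1,0,0,0,0]]}}

```text
clock: 12.4
position: [0.4641, 0.0765, 0.0041]
ee_rot: [0.02, 3.141, 0.0]
force: [-0.3, -0.7, -0.4]
width: 0.004
gripper_force: 0.0
```

Emit:
{"op": "drive_tool", "data": {"steps": [[1,0.7,0,0,0],[1,0.7,0,0,0],[1,0.6,0,0,0],[1,0,0,0,0],[1,0,0,0,0]]}}

```text
clock: 12.82
position: [0.4661, 0.0765, 0.0041]
ee_rot: [0.02, 3.141, 0.0]
force: [0.6, -0.2, -0.4]
width: 0.003
gripper_force: 0.0
```

Emit:
{"op": "drive_tool", "data": {"steps": [[1,0.7,0,0,0],[1,0.7,0,0,0],[1,0.6,0,0,0],[1,0,0,0,0]]}}

```text
clock: 13.15
position: [0.4682, 0.0765, 0.0042]
ee_rot: [0.02, 3.141, 0.0]
force: [0.6, -0.1, 0.2]
width: 0.004
gripper_force: 0.0
```

Emit:
{"op": "drive_tool", "data": {"steps": [[1,0.7,0,0,0],[1,0.7,0,0,0],[1,0.6,0,0,0],[1,0,0,0,0]]}}

```text
clock: 13.48
position: [0.4702, 0.0765, 0.0042]
ee_rot: [0.02, 3.141, 0.0]
force: [-0.3, 0.1, 0.2]
width: 0.006
gripper_force: 0.0
```

Emit:
{"op": "drive_tool", "data": {"steps": [[1,0.7,0,0,0],[1,0.7,0,0,0],[1,0.6,0,0,0],[1,0,0,0,0]]}}

```text
clock: 13.82
position: [0.4722, 0.0765, 0.0041]
ee_rot: [0.02, 3.141, 0.0]
force: [0.5, -0.3, 0.2]
width: 0.006
gripper_force: 0.0
```

Emit:
{"op": "drive_tool", "data": {"steps": [[1,0.7,0,0,0],[1,0.7,0,0,0],[1,0.6,0,0,0],[1,0,0,0,0]]}}

```text
clock: 14.15
position: [0.4738, 0.0765, 0.0041]
ee_rot: [-0.02, -3.141, -0.0]
force: [-0.9, -1.1, -0.3]
width: 0.009
gripper_force: 0.5
```

Emit:
{"op": "drive_tool", "data": {"steps": [[1,0.3,0,0,0],[1,0.3,0,0,0],[1,0,0,0,0],[1,0,0,0,0]]}}

```text
clock: 14.48
position: [0.4742, 0.0765, 0.0041]
ee_rot: [-0.02, -3.141, -0.0]
force: [-2.6, 0.4, 1.2]
width: 0.006
gripper_force: 1.4
```

Emit:
{"op": "drive_tool", "data": {"steps": [[1,0.3,0,0,0],[1,0.2,0,0,0],[1,0,0,0,0],[1,0,0,0,0]]}}

```text
clock: 14.82
position: [0.4746, 0.0765, 0.0041]
ee_rot: [-0.02, -3.141, 0.0]
force: [-4.8, -0.0, 2.3]
width: 0.003
gripper_force: 2.1
```

Emit:
{"op": "drive_tool", "data": {"steps": [[1,0.2,0,0,0],[1,0,0,0,0],[1,0,0,0,0],[1,0,0,0,0]]}}

```text
clock: 15.15
position: [0.4749, 0.0765, 0.0041]
ee_rot: [-0.02, -3.141, -0.0]
force: [-5.5, 0.0, 1.9]
width: -0.0
gripper_force: 2.5
```

Run:
```python
from h import *
print(np.mean([(observe()["force"],get_image("top"))[0] for _ in range(6)],0))
```

```text
[-5.04023411 -0.07180783  2.15844716]
```

About 5 N of push with the wedge bearing, which is roughly 4 N of lift. I'll back off slowly and look.

Emit:
{"op": "drive_tool", "data": {"steps": [[1,-0.5,0,0,0],[1,-1,0,0,0],[1,-2,0,0,0],[1,-10,0,0,0],[1,-20,0,0,0],[1,-20,0,10,0],[1,0,0,40,0],[1,0,-25,40,0],[1,0,-30,40,0],[1,0,-30,0,0],[1,0,-30,0,0],[1,0,-30,0,0],[1,0,-30,0,0],[1,0,-30,0,0],[1,0,0,0,0],[1,0,0,0,0],[1,0,0,0,0]]}}

```text
clock: 16.87
position: [0.4215, -0.12, 0.1227]
ee_rot: [0.021, 3.141, 0.001]
force: [-0.4, 0.6, -0.1]
width: 0.007
gripper_force: 0.0
```

```bash
python3 m.py t6
python3 - <<'E'
from h import *
d=save("side","pics/s6.png")
a=cv2.imread("pics/s6.png")[150:260,220:420];b=cv2.imread("pics/t6.png")[190:300,240:440]
cv2.imwrite("pics/s6c.png",cv2.resize(np.vstack([a,b]),None,fx=2.7,fy=2.7,interpolation=cv2.INTER_CUBIC))
t=np.load("pics/t6.png.npy",allow_pickle=True).item();im=t["image"]
k=np.zeros((400,640),np.uint8);k[112:230,262:415]=(im.max(2)<70)[112:230,262:415]
c=max(cv2.findContours(k,cv2.RETR_EXTERNAL,cv2.CHAIN_APPROX_NONE)[0],key=cv2.contourArea)
print(cv2.minAreaRect((np.array([onz(t,*p[0],.062)[:2] for p in c])*1000).astype(np.float32)))
E
```

```text
[ 0.42164338 -0.11943752  0.12269233] [1.84287292e-02 3.14151386e+00 9.62119001e-04] [-0.67569593  0.29347973 -0.19167037] 0.007903315280557972
((511.9059753417969, 65.96234130859375), (23.508747100830078, 61.74943923950195), 89.79483032226562) [[481.0, 54.29999923706055], [542.7000122070312, 54.099998474121094], [542.7999877929688, 77.5999984741211], [481.1000061035156, 77.80000305175781]]
((678.9033203125, -40.13368225097656), (294.0792236328125, 230.9505157470703), 88.9316635131836)
```

View pics/s6c.png

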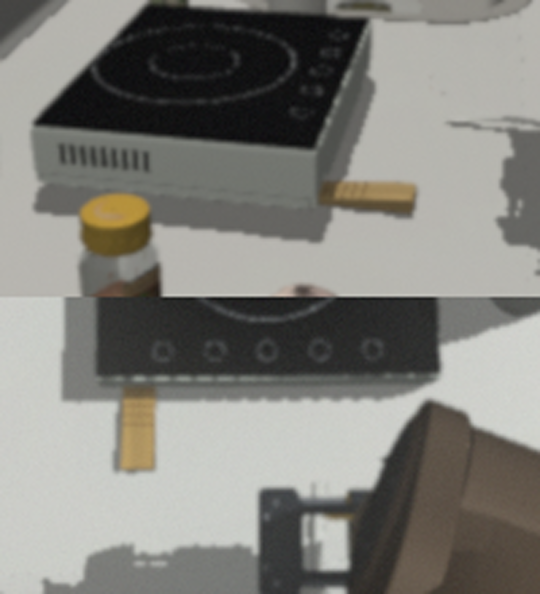

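Run:
```python
from h import *
t=np.load("pics/t6.png.npy",allow_pickle=True).item()
for u,v in((284,254),(297.5,254),(286,228),(297.8,228)):print(onz(t,u,v,.011).round(4))
```

```text
[0.4859 0.0931 0.011 ]
[0.4855 0.0605 0.011 ]
[0.5489 0.0883 0.011 ]
[0.5484 0.0595 0.011 ]
```

The wedge lies straight in the left opening, with its butt at x ≈ 485 mm and y ≈ 76 mm. That puts the thin end about 45 mm in, where it would bear on a foot about 5.3 mm up. The plate has not moved, so I'm handing in.

```bash
python3 -c "
from cell import arm
print(arm.sign_off())"
```

```text
the job is handed in; nothing more can be done
None
```

The wedge is in about 45 mm and snug under the worn front-left foot at about 5 N of push. It is released, the plate hasn't visibly moved, and the job is handed in; the load on the neighbouring feet was judged only from that push, not measured.

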